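# Turn the key cup over and drop the key tag in

## Task

Make the key drop by the coat hooks ready again: turn the upside-down blue key cup over and stand it mouth-up in the middle of the white saucer, let go of it, then put the orange key tag inside the cup. Handle the cup gently, without dropping it, and leave the saucer and the other things on the bench where they are.

Things in the scene. Friction and masses are not known exactly. Their poses are not given: they have to be found in the camera images.
- cup: Blue octagonal cup, straight walls, 180 g, mouth-down at first. 60 mm across flats (65 corners), flats 25 wide, 72 tall, walls 3.5, base 6, 53 clear inside. Origin: centre of the mouth, in the rim plane; z runs along the axis to the closed base, outer face at z = +72 (z up = mouth-down). Flats face its x, y and the diagonals between; on its side it rests on a flat without rolling.
- cup_mid (a point): Point in the middle of the cup, on its axis, halfway (36 mm) between rim and base.
- saucer: White porcelain saucer, loose, about 250 g, 153 mm across. Origin: centre of its underside, z up. Flat well of 104 mm diameter, 7 mm above the bench; around it a rim sloping up to 17 mm above the bench.
- tag: Orange plastic key tag lying flat, about 25 g: orange slab 30 mm long (x), 24 mm wide (y), 9 mm thick, with a steel ring stub (14 mm across, 6 mm thick) at its +x end; 37 mm long overall, from x = -18 to +19 mm. Origin: on its underside, about the middle of its length. z up.
- caddy: Bystander: three-slot wooden mail caddy with letters, fixed, 110 mm deep (x), 260 mm wide (y), up to 182 mm tall. Origin: centre of its underside.
- clip: Bystander: steel lever-action clipboard clip, 50 x 110 mm, 25 mm tall. Origin: centre of its underside, long side along y.
- flashlight: Bystander: black aluminium flashlight with press button, lying along its x axis, 125 mm long, 35 mm tall. Origin: under its middle.
- pebble: Bystander: green glass pebble, 34 mm across, 13 mm tall. Origin: centre of its underside.
- case: Bystander: brown spectacles case, 65 mm (x) by 160 mm (y), 42 mm tall. Origin: centre of its underside.
- spray: Bystander: small clear bottle with white cap, 44 mm across, 120 mm tall. Origin: centre of its underside.

How it is judged:
By the outcome, as a careful person would: the job done as asked, in the order asked, and still so for the second after the job is handed in, with the robot touching nothing.
It also fails if it takes over 67 s, if anything falls off the work surface, if the arm or the gripper's body presses on something with over 40 N, if the wrist force passes 120 N, or if a joint passes its speed limit or range.

## Robot

A 7-joint arm with a two-finger parallel gripper is mounted at the origin on the work surface. World frame = base frame: x ahead of the robot, y to its left, z up, the work surface at z = 0. Lengths are in m, angles in rad, forces in N, time in s.
With the tool pointing down it reaches from about 0.4 to 0.925 m from the base axis. Payload 5.6 kg.
Tool frame: the origin (TCP) lies midway between the tips of the shut fingers; the grasp point (between the pads) lies 19 mm behind it; z points along the fingers, y is the direction in which the jaws open and shut (so a half turn about z gives the same grasp; the last joint's range is limited). The gripper opens to 85 mm and grips with 20 to 120 N. Pads are 22 mm wide; open, the fingers measure 114 mm over their backs; the gripper's body (76 mm by 85 mm) begins 54 mm behind the grasp point. The pads swing forward as they close: fully open they stand 13 mm farther back than shut.
Start: joints at [-0.043, 0.468, -0.012, 1.603, 0.006, 1.071, -0.056], TCP at [0.65, -0, 0.231] pointing down, gripper open.
Joint ranges: [-2.53, 2.53], [-0.31, 2.02], [-1.57, 1.55], [0.28, 2.44], [-1.29, 4.43], [0.15, 1.84], [-2.92, 2.92]. Speed limits (rad/s): [2.57, 2.57, 3.14, 3.14, 3.14, 3.14, 3.14].

## Interface

Orientations are given as a rotation vector (axis times angle).
In Python, from bench import r, cams gives the robot as it stands.
- The arm moves only by the tool drive_tool, never from a script. Its argument "steps" is text: rows parted by semicolons, each of 7 numbers parted by spaces: the turn, a rotation vector about the world's x, y, z in degrees, then the shift along the world's x, y, z in cm, then the finger opening in cm, from 0 to 8.54. In form: ax ay az dx dy dz hand; .... A call has 1 to 8 rows; each row is the pose to reach, as a shift and turn from the pose measured when the call began; what a row does not reach only later rows make up. A row lasts 1/10 s, in which the tool goes at most 50 mm and 8.59 degrees, less where a joint would pass 70% of its speed; a pose out of reach is approached as far as the arm can. A call with a gripper value outside its range is refused whole. The fingers move at their own pace and stop on an object; the grip force is fixed at half the most. Time passes only in rows, so rows that repeat a pose let the fingers close. It gives the time, the measured TCP pose, the force and the opening at its end, in the units of the state.
- r.get_state(): the state, without advancing time (a new reading comes with each control period).
- cams.camera(name): name is "scene" or "side" or "wrist"; returns a dict with "frame" (420x560x3 uint8, blue, green, red), "vfov" (degrees; the focal length in pixels is half the picture's height over the tangent of half this angle, whatever the lens; pixels are square), "cx", "cy" (the principal point, pixels), "k1" (the pictures are not rectified: a ray, as slopes to the right and down, at radius r is drawn at 1 + k1 r^2 times it, then the intrinsics apply), "camera_from_world" (4x4, takes a point from world to camera coordinates); the wrist camera has in their place "mount" (4x4, takes a point from camera to tool coordinates, whose origin is the TCP and whose axes are the flange's). Camera axes: x right, y up, looking along -z (the intrinsics and any distortion apply to the point x, -y, -z); pixel columns grow to the right and rows downward; lengths in m; the calibration is good to about 2 mm. A picture is of the moment at which its call begins: read the wrist's pose just before it. There is no depth.
- r.close_job(): hands the job in, once; it reports no verdict.
The state is a dict: "t": time; "q": joint angles; "qvel": joint speeds; "tau": joint torques, N m; "tool_pos": TCP position; "tool_rot": TCP orientation; "wrist_force": force on the tool from outside, world axes, zero at the start; "moment": the same for the moment, N m; "finger_gap": finger opening in m.
Only numpy, scipy, OpenCV 4.12 (cv2) and the standard library are available. Lean on these libraries where they do the work, as an engineer would, in place of code of your own. Each camera call takes 0.05 s, during which the arm holds its last target. There are 200 camera calls.

## Working session

There is one attempt and no reset: what is moved stays moved. The work goes in short steps, Python scripts to look and compute and a tool call to move; the robot and the scene stay as the last step left them, time stands still between calls to the robot, and variables do not carry over. Pictures are saved under pics/ and viewed, about 8 in all and at most 12, crops included, and the job is handed in when it is done.

Besides the shell and the picture viewer there is one more tool, called after "Call:" as name(argument=value, ...) on one line, values as JSON. drive_tool: Moves the arm, as the interface text tells. Its arguments: {"type":"object","properties":{"steps":{"type":"string"}},"required":["steps"]}

```bash
mkdir -p pics; ls
cat > h.py <<'E'
import numpy as np, cv2
from scipy.spatial.transform import Rotation as R
from bench import r, cams
def grab(n):
    s=r.get_state(); c=cams.camera(n)
    if n=="wrist":
        T=np.eye(4);T[:3,:3]=R.from_rotvec(s["tool_rot"]).as_matrix();T[:3,3]=s["tool_pos"]
        c["W"]=T@c["mount"]
    else: c["W"]=np.linalg.inv(c["camera_from_world"])
    return c
def ray(c,u,v):
    f=210/np.tan(np.radians(c["vfov"])/2)
    K=np.array([[f,0,c["cx"]],[0,f,c["cy"]],[0,0,1.]])
    p=cv2.undistortPoints(np.array([[[u,v]]],float),K,np.array([c["k1"],0,0,0,0.]))[0,0] if c["k1"] else np.array([(u-c["cx"])/f,(v-c["cy"])/f])
    d=c["W"][:3,:3]@np.array([p[0],-p[1],-1]); return c["W"][:3,3],d
def onz(c,u,v,z):
    o,d=ray(c,u,v); return o+d*(z-o[2])/d[2]
def proj(c,P):
    f=210/np.tan(np.radians(c["vfov"])/2)
    q=np.linalg.inv(c["W"])@np.r_[P,1]; x,y=q[0]/-q[2],-q[1]/-q[2]; k=1+c["k1"]*(x*x+y*y)
    return np.array([f*x*k+c["cx"],f*y*k+c["cy"]])
E
python3 - <<'E'
from h import *
for n in("scene","side","wrist"):
    c=grab(n); cv2.imwrite(f"pics/{n}0.png",c["frame"]); print(n,c["vfov"],c["cx"],c["cy"],c["k1"],c["W"].round(3).tolist())
a=[cv2.imread(f"pics/{n}0.png") for n in("scene","side")]
cv2.imwrite("pics/w.png",a[0])
print(r.get_state())
E
```

```text
pics
scene 46.51470499355147 284.82067339180276 209.6133537181367 -0.022211047464725308 [[-0.621, -0.601, 0.502, 1.213], [0.784, -0.482, 0.392, 0.49], [0.007, 0.637, 0.771, 1.044], [0.0, 0.0, 0.0, 1.0]]
side 45.74421928844967 282.21707343531256 201.2231292174473 -0.12140314064008391 [[-0.794, 0.435, -0.425, -0.025], [-0.608, -0.548, 0.574, 0.822], [0.016, 0.714, 0.7, 1.074], [0.0, 0.0, 0.0, 1.0]]
wrist 68.89155798375052 278.24846810456506 208.60840046977117 -0.044744780542446766 [[1.0, -0.001, 0.002, 0.65], [0.0, 0.963, 0.27, 0.068], [-0.002, -0.27, 0.963, 0.374], [0.0, 0.0, 0.0, 1.0]]
{'t': 0.15, 'q': array([-0.04296505,  0.4681665 , -0.0116337 ,  1.60339964,  0.00603088,
        1.07139858, -0.05629948]), 'qvel': array([-5.33879874e-05, -3.95540232e-03, -1.34419396e-03, -3.07391542e-03,
        1.21124415e-04, -6.11646121e-04,  9.92509532e-04]), 'tau': array([ 7.85188859e-04, -5.32791960e+01,  2.14623066e-02, -2.51555961e+01,
        1.13295941e-02,  5.56105006e-03, -3.78186076e-05]), 'tool_pos': array([ 6.49579300e-01, -7.41685669e-05,  2.30567768e-01]), 'tool_rot': array([-2.22089627e+00, -2.22076921e+00,  1.60881647e-03]), 'wrist_force': array([ 0.58394892, -1.0813782 ,  0.41159726]), 'moment': array([-0.03456294,  0.00288623, -0.00593962]), 'finger_gap': 0.08569338172624916}
```

View pics/scene0.png

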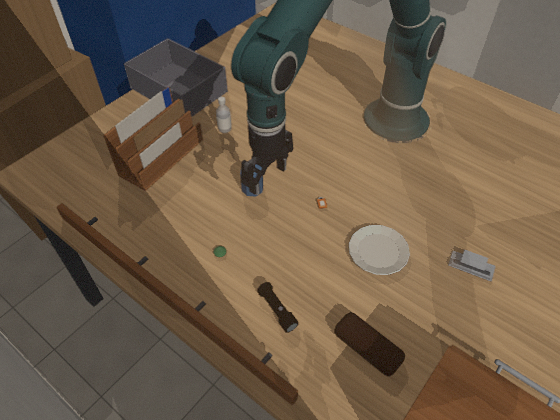

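View pics/side0.png

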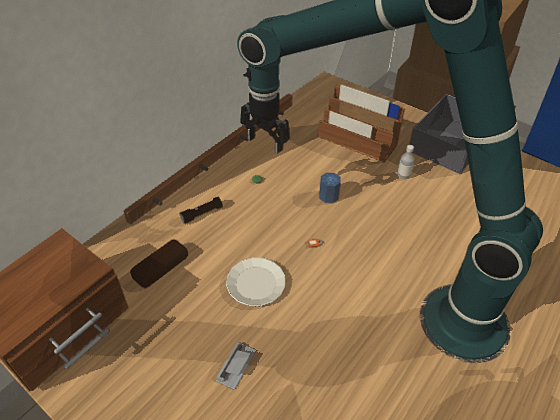

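The scene view shows the saucer at (379,250), the tag at (322,203) and the cup partly hidden by the hand at (252,180). The side view shows the cup clear at (330,187), the tag at (314,243), the saucer at (256,281) and the spray at (406,163).

Run:
```python
from h import *
side=grab("side"); sc=grab("scene"); w=grab("wrist")
def blobs(c,lo,hi,amin=15):
    m=cv2.inRange(cv2.cvtColor(c["frame"],cv2.COLOR_BGR2HSV),lo,hi)
    n,l,s,ce=cv2.connectedComponentsWithStats(m)
    return [(s[i].tolist(),ce[i].round(1).tolist()) for i in range(1,n) if s[i][4]>=amin]
for n,c in(("side",side),("scene",sc),("wrist",w)):
    print(n,"blue",blobs(c,(100,70,40),(125,255,255),60))
    print(n,"orange",blobs(c,(2,170,150),(14,255,255),8))
    print(n,"white",blobs(c,(0,0,140),(180,50,255),300))
for n,u,v,z in(("cuptop",330,177,.072),("cupmid",330,187,.036),("tag",314,243,.005),("saucer",256,281,.012),("spraybase",405,176,0),("pebble",257,180,.005),("flash",201,210,.017),("case",160,263,.03),("clip",237,366,.01)):
    print(n,onz(side,u,v,z).round(3))
print("sc tag",onz(sc,322,203,.005).round(3),"saucer",onz(sc,379,250,.012).round(3))
```

```text
side blue [([522, 58, 38, 109, 2069], [546.9, 125.1]), ([387, 103, 12, 16, 140], [392.8, 110.6]), ([320, 173, 20, 29, 345], [327.8, 184.6])]
side orange [([308, 239, 12, 8, 37], [313.9, 242.8])]
side white [([339, 85, 51, 30, 731], [363.7, 99.6]), ([329, 112, 43, 26, 518], [350.1, 124.3]), ([226, 258, 59, 48, 2235], [255.5, 281.5]), ([216, 356, 32, 33, 344], [234.6, 371.1])]
scene blue [([57, 0, 199, 105, 9839], [143.2, 30.1]), ([162, 88, 10, 19, 116], [166.6, 97.0])]
scene orange [([318, 199, 8, 8, 16], [320.8, 201.2])]
scene white [([116, 92, 49, 50, 880], [139.5, 117.0]), ([140, 123, 41, 44, 568], [159.6, 145.3]), ([349, 225, 61, 50, 2254], [378.5, 248.6])]
wrist blue [([172, 296, 30, 55, 826], [188.2, 327.5])]
wrist orange [([102, 147, 28, 29, 249], [115.2, 161.5])]
wrist white [([67, 0, 124, 40, 3441], [129.7, 15.6])]
cuptop [ 0.534 -0.174  0.072]
cupmid [ 0.529 -0.171  0.036]
tag [0.451 0.024 0.005]
saucer [0.493 0.231 0.012]
spraybase [ 0.383 -0.405  0.   ]
pebble [ 0.747 -0.082  0.005]
flash [0.784 0.135 0.017]
case [0.722 0.355 0.03 ]
clip [0.374 0.445 0.01 ]
sc tag [0.453 0.029 0.005] saucer [0.495 0.239 0.012]
```

View pics/wrist0.png

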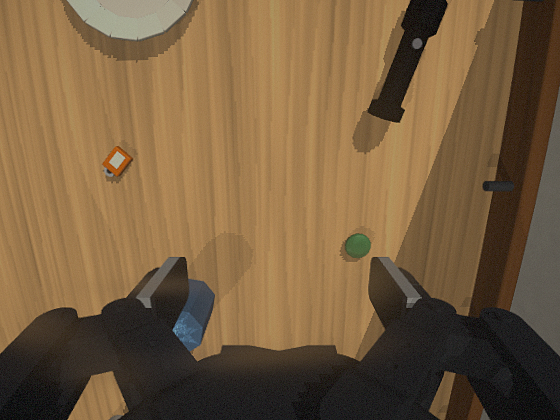

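The wrist view shows the tag at (116,161) with its ring to the lower left, the pebble at (358,245), and the cup at (190,320) half behind the left finger. I'll move to look straight down on the cup base for its yaw.

Call:
drive_tool(steps="0 0 0 -2.4 -4 0.5 8.5;0 0 0 -4.8 -8 1 8.5;0 0 0 -7.2 -12 1.5 8.5;0 0 0 -9.6 -16 2 8.5;0 0 0 -12 -20 2.5 8.5;0 0 0 -12 -22 2.5 8.5;0 0 0 -12 -22 2.5 8.5")

```text
t: 1.0
tool_pos: [0.5285, -0.2244, 0.2565]
tool_rot: [2.228, 2.213, -0.002]
wrist_force: [0.6, 0.0, 0.1]
finger_gap: 0.0852
```

Run:
```python
from h import *
w=grab("wrist"); cv2.imwrite("pics/w1.png",w["frame"]); sd=grab("side"); cv2.imwrite("pics/s1.png",sd["frame"]);s=grab("scene"); cv2.imwrite("pics/sc1.png",s["frame"])
a=cv2.resize(w["frame"],(800,600)); cv2.imwrite("pics/w1b.png",a)
print(w["W"].round(3).tolist(), r.get_state()["tool_pos"], r.get_state()["q"].round(2))
```

```text
[[1.0, 0.006, 0.002, 0.53], [-0.006, 0.962, 0.272, -0.156], [-0.001, -0.272, 0.962, 0.4], [0.0, 0.0, 0.0, 1.0]] [ 0.53019774 -0.21873909  0.25579138] [ 0.28  0.31  0.06  1.77 -0.02  1.06  0.36]
```

View pics/w1b.png

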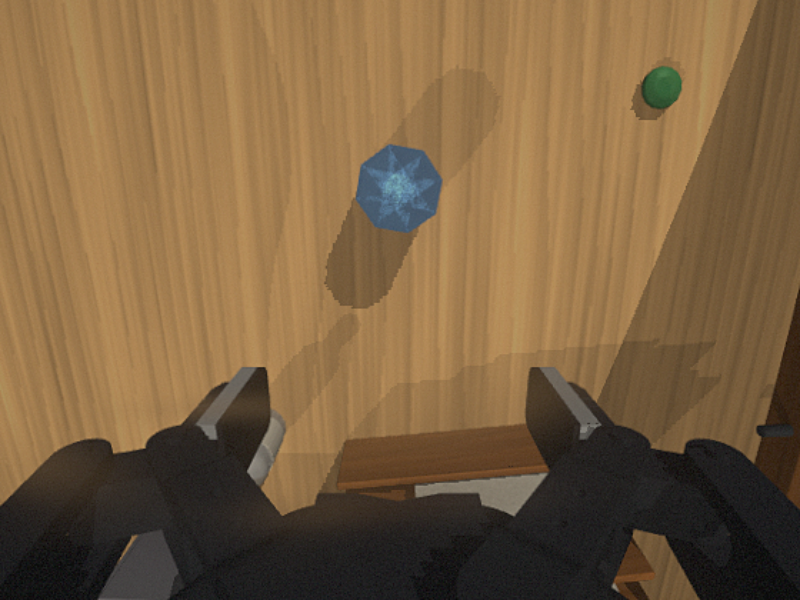

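The picture shows the cup base as a clean octagon at (400,188) in the 800 px view, with the caddy and spray behind on the -y side. I'll fit its centre and yaw.

Run:
```python
from h import *
s=r.get_state(); w=grab("wrist"); im=w["frame"]
hsv=cv2.cvtColor(im,cv2.COLOR_BGR2HSV)
m=cv2.inRange(hsv,(95,60,30),(130,255,255)); n,l,st,ce=cv2.connectedComponentsWithStats(m)
i=1+np.argmin([np.hypot(*(ce[k]-[279,132])) if st[k][4]>500 else 1e9 for k in range(1,n)]); print(st[i],ce[i])
ct=max(cv2.findContours((l==i).astype('u1'),0,1)[0],key=cv2.contourArea)[:,0]
P=np.array([onz(w,u,v,.072)[:2] for u,v in ct])*1000
h=cv2.convexHull(P.astype(np.float32))
c,a=cv2.minEnclosingCircle(h); M=cv2.moments(h); cen=np.array([M['m10'],M['m01']])/M['m00']; print(c,a,cen)
# support widths vs direction -> minima are flats
th=np.radians(np.arange(0,180,1.)); W=[np.ptp(P@[np.cos(t),np.sin(t)]) for t in th]
f=[np.mean([W[(k+45*j)%180] for j in range(4)]) for k in range(45)]
print("flat normal deg",np.argmin(f),min(f),max(f)); print(np.round(f,1))
z=np.sum((np.hypot(*(P-cen).T)-31)*np.exp(8j*np.arctan2(*(P-cen).T[::-1]))); print("corner phase deg",np.degrees(np.angle(z))/8, "flat", np.degrees(np.angle(z))/8+22.5)
print(R.from_rotvec(s["tool_rot"]).as_matrix().round(3))
```

```text
[ 248  108   60   61 2693] [277.65911623 137.86520609]
(529.6677856445312, -166.51222229003906) 31.621234893798828 [ 529.72184288 -166.45465219]
flat normal deg 35 59.22812054517668 63.02965101798216
[61.6 61.8 62.  62.2 62.4 62.5 62.7 62.8 62.9 62.9 63.  63.  63.  63.
 63.  63.  62.9 62.8 62.7 62.6 62.5 62.3 62.2 62.  61.8 61.5 61.3 61.1
 60.8 60.6 60.3 60.  59.7 59.5 59.2 59.2 59.5 59.8 60.1 60.3 60.6 60.8
 61.  61.2 61.4]
corner phase deg 11.912758505256907 flat 34.4127585052569
[[-0.001  1.    -0.001]
 [ 1.     0.001  0.001]
 [ 0.001 -0.001 -1.   ]]
```

```bash
cat >> h.py <<'E'
D=np.array([[0,1,0],[1,0,0],[0,0,-1.]])
def pose(phi,yaw=-10.5):
    y=np.radians(yaw); a=np.array([np.cos(y),np.sin(y),0]); p=np.array([-a[1],a[0],0])
    Rm=R.from_rotvec(a*np.radians(phi))*R.from_euler('z',yaw,degrees=True)*R.from_matrix(D)
    b=-Rm.as_matrix()[:,2]
    return Rm,b,p
def delta(Rm,tcp):
    s=r.get_state(); d=Rm*R.from_rotvec(s["tool_rot"]).inv()
    return np.degrees(d.as_rotvec()).round(1),((np.array(tcp)-s["tool_pos"])*100).round(2)
E
python3 - <<'E'
from h import *
C=np.array([.5297,-.1665,.042]); Rm,b,p=pose(-45); g=C-.023*b
print(b,p,g); print(delta(Rm,g+.1*b),delta(Rm,g))
E
```

```text
[0.12885998 0.69526621 0.70710678] [0.18223553 0.98325491 0.        ] [ 0.52673622 -0.18249112  0.02573654]
(array([-44.9,   4. , -10.1]), array([  0.93,  10.54, -15.93])) (array([-44.9,   4. , -10.1]), array([ -0.36,   3.58, -23.  ]))
```

Call:
drive_tool(steps="-7.5 0.7 -1.7 0.2 2.5 0 8.5;-15 1.4 -3.4 0.4 5 -1 8.5;-22.5 2 -5 0.6 7.5 -2 8.5;-30 2.7 -6.7 0.8 10 -3.5 8.5;-37.4 3.3 -8.4 1 12.5 -5 8.5;-44.9 4 -10.1 1.2 14 -7 8.5;-44.9 4 -10.1 1.2 14 -8 8.5;-44.9 4 -10.1 1.2 14 -8 8.5")

```text
t: 2.0
tool_pos: [0.5416, -0.0756, 0.173]
tool_rot: [1.934, 1.62, -0.806]
wrist_force: [1.2, -1.4, -0.4]
finger_gap: 0.085
```

Run:
```python
from h import *
C=np.array([.5297,-.1665,.042]); Rm,b,p=pose(-45); g=C-.023*b
print(delta(Rm,g+.08*b),delta(Rm,g),r.get_state()["q"].round(2),r.get_state()["t"])
```

```text
(array([ 0. , -0.3, -0.3]), array([-0.46, -5.13, -9.07])) (array([ 0. , -0.3, -0.3]), array([ -1.49, -10.69, -14.72])) [-0.4   0.57  0.14  1.84  0.66  1.22 -0.84] 2.0
```

Call:
drive_tool(steps="0 -0.3 -0.3 -0.2 -2.5 -4.5 8.5;0 -0.3 -0.3 -0.5 -5.1 -9 8.5;0 -0.3 -0.3 -0.7 -6.5 -10.4 8.5;0 -0.3 -0.3 -1 -7.9 -11.9 8.5;0 -0.3 -0.3 -1.2 -9.3 -13.3 8.5;0 -0.3 -0.3 -1.5 -10.7 -14.7 8.5;0 -0.3 -0.3 -1.5 -10.7 -14.7 8.5;0 -0.3 -0.3 -1.5 -10.7 -14.7 8.5")

```text
t: 2.8
tool_pos: [0.5271, -0.1832, 0.0273]
tool_rot: [1.942, 1.61, -0.801]
wrist_force: [0.7, 0.3, 0.0]
finger_gap: 0.0853
```

Run:
```python
from h import *
C=np.array([.5297,-.1665,.042]); Rm,b,p=pose(-45); g=C-.023*b
print(delta(Rm,g))
a=grab("scene")["frame"][110:250,180:370]; c=grab("wrist")["frame"]
a=cv2.resize(a,None,fx=2.2,fy=2.2); x=cv2.resize(c,(400,308)); cv2.imwrite("pics/g1.png",np.hstack([a[:308,:400],x[:308]]) )
```

```text
(array([-0. ,  0.1,  0.1]), array([-0.04,  0.07, -0.16]))
```

View pics/g1.png

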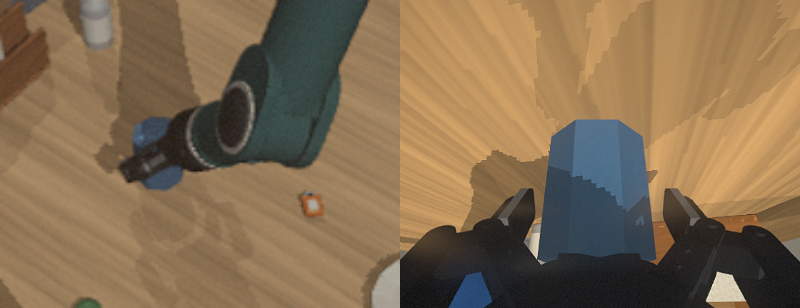

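The picture shows the cup midway between the pads (528 and 668, cup at about 600), one flat facing the camera. I'll close now and lift.

Call:
drive_tool(steps="0 0 0 0 0 0 6.8;0 0 0 0 0 0 6.4;0 0 0 0 0 0 6;0 0 0 0 0 0 5.5;0 0 0 0 0 0 5.5;0 0 0 0 0 0 5.5;0 0 0 0 0 0.5 5.5;0 0 0 0 0 1.5 5.5")

```text
t: 3.7
tool_pos: [0.5274, -0.1818, 0.0419]
tool_rot: [1.94, 1.613, -0.8]
wrist_force: [0.6, 0.1, -1.3]
finger_gap: 0.0592
```

Call:
drive_tool(steps="0 0 0 0 0 3 5.5;0 0 0 1 2 6 5.5;7.4 -1.4 0 2 4.5 8 5.5;14.7 -2.7 0 3 7 9.5 5.5;22.1 -4.1 0 4 9.5 10 5.5;29.5 -5.5 0 5 12 10 5.5;36.9 -6.8 0 6 14.5 10 5.5;44.2 -8.2 0 7 17 10 5.5")

```text
t: 4.5
tool_pos: [0.5981, -0.0112, 0.1437]
tool_rot: [-2.415, -2.008, -0.011]
wrist_force: [-0.8, 0.6, -2.8]
finger_gap: 0.0592
```

Run:
```python
from h import *
Rm,b,p=pose(45); C=np.array([.60,0,.033])
print(b,C-.023*b,delta(Rm,C-.023*b),r.get_state()["q"].round(2))
```

```text
[-0.12885998 -0.69526621  0.70710678] [0.60296378 0.01599112 0.01673654] (array([44. , -7.9,  0.1]), array([  0.49,   2.72, -12.7 ])) [ 0.08  0.49 -0.15  1.8   0.09  0.85 -0.29]
```

Call:
drive_tool(steps="7.4 -1.3 0 0.1 0.5 0 5.5;14.7 -2.6 0 0.2 1 0 5.5;22 -3.9 0 0.3 1.4 -1 5.5;29.3 -5.2 0 0.4 1.8 -2.5 5.5;36.7 -6.6 0 0.4 2.3 -4.5 5.5;44 -7.9 0.1 0.5 2.7 -6.5 5.5;44 -7.9 0.1 0.5 2.7 -8.5 5.5;44 -7.9 0.1 0.5 2.7 -8.5 5.5")

```text
t: 5.3
tool_pos: [0.6008, 0.0136, 0.0551]
tool_rot: [-1.941, -1.605, -0.799]
wrist_force: [-0.1, -0.2, -1.3]
finger_gap: 0.0594
```

Run:
```python
from h import *
Rm,b,p=pose(45); C=np.array([.60,0,.033])
print(delta(Rm,C-.023*b),r.get_state()["q"].round(2))
sd=grab("side"); c=(proj(sd,[.6,0,.08])).astype(int); print(c)
u,v=c; a=sd["frame"][max(0,v-60):v+60,u-80:u+80]; cv2.imwrite("pics/l1.png",cv2.resize(a,None,fx=4,fy=4,interpolation=2))
```

```text
(array([-0.1, -0.4,  0.2]), array([ 0.22,  0.24, -3.84])) [ 0.72  0.86 -0.58  1.82 -0.55  0.73  0.55]
[277 196]
```

View pics/l1.png

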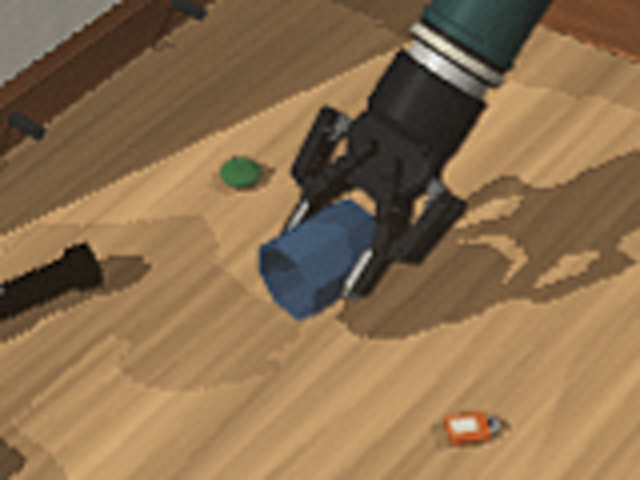

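The crop shows the cup held level on its side, mouth towards +y (open end at (285,275)), with the pebble and tag clear. I'll lower it.

Call:
drive_tool(steps="0 -0.4 0.2 0.2 0.2 -1.5 5.5;0 -0.4 0.2 0.2 0.2 -2.8 5.5;0 -0.4 0.2 0.2 0.2 -3.3 5.5;0 -0.4 0.2 0.2 0.2 -3.6 5.5;0 -0.4 0.2 0.2 0.2 -3.8 5.5;0 -0.4 0.2 0.2 0.2 -3.8 5.5")

```text
t: 5.95
tool_pos: [0.6043, 0.0172, 0.02]
tool_rot: [-1.935, -1.617, -0.807]
wrist_force: [-0.4, -0.2, -1.9]
finger_gap: 0.0592
```

Call:
drive_tool(steps="0 0 0 0 0 -0.1 5.5;0 0 0 0 0 -0.2 5.5;0 0 0 0 0 -0.2 5.5")

```text
t: 6.25
tool_pos: [0.6043, 0.0171, 0.018]
tool_rot: [-1.935, -1.617, -0.807]
wrist_force: [0.4, -1.2, -1.6]
finger_gap: 0.0591
```

Call:
drive_tool(steps="0 0 0 0 0 -0.1 5.5;0 0 0 0 0 -0.2 5.5;0 0 0 0 0 -0.2 5.5")

```text
t: 6.55
tool_pos: [0.6042, 0.0171, 0.0159]
tool_rot: [-1.935, -1.617, -0.807]
wrist_force: [1.1, -0.0, -1.2]
finger_gap: 0.0591
```

Call:
drive_tool(steps="0 0 0 0 0 -0.1 5.5;0 0 0 0 0 -0.1 5.5")

```text
t: 6.75
tool_pos: [0.6043, 0.0171, 0.0151]
tool_rot: [-1.935, -1.616, -0.808]
wrist_force: [-1.0, -0.4, 0.6]
finger_gap: 0.0594
```

Call:
drive_tool(steps="0 0 0 0 0 -0.1 5.5;0 0 0 0 0 -0.1 5.5")

```text
t: 6.95
tool_pos: [0.6043, 0.0171, 0.0151]
tool_rot: [-1.934, -1.616, -0.808]
wrist_force: [-2.4, -2.6, 7.6]
finger_gap: 0.0592
```

Call:
drive_tool(steps="0 0 0 0 0 0 6.1;0 0 0 0 0 0 6.6;0 0 0 0 0 0 7.2;0 0 0 0 0 0 8;0 0 0 0 0 0 8.5;0 0 0 0 0 0 8.5;0 0 0 -0.2 -1.2 1.2 8.5;0 0 0 -0.5 -2.4 2.4 8.5")

```text
t: 7.75
tool_pos: [0.5989, -0.0065, 0.0391]
tool_rot: [-1.932, -1.616, -0.808]
wrist_force: [0.3, 0.2, 0.1]
finger_gap: 0.0849
```

Call:
drive_tool(steps="0 0 0 -0.4 -2.5 2.5 8.5;-4 0.7 0 -0.8 -4.5 5 8.5;-12 2.2 0 -1 -5 8 8.5;-20 3.6 0 -1 -4.5 11 8.5;-28 5.1 0 -1 -3.5 14 8.5;-36 6.5 0 -1 -2.5 15 8.5;-44 8 0 -1 -1.5 15 8.5;-44 8 0 -1 -1.5 15 8.5")

```text
t: 8.55
tool_pos: [0.5899, -0.0102, 0.1911]
tool_rot: [-2.39, -2.033, -0.018]
wrist_force: [-0.4, 0.5, -1.0]
finger_gap: 0.0849
```

Run:
```python
from h import *
print(r.get_state()["tool_pos"],r.get_state()["t"],r.get_state()["q"].round(2))
w=grab("wrist"); cv2.imwrite("pics/w2.png",cv2.resize(w["frame"],(800,600)))
hsv=cv2.cvtColor(w["frame"],cv2.COLOR_BGR2HSV)
m=cv2.inRange(hsv,(95,60,25),(130,255,255)); m=cv2.morphologyEx(m,cv2.MORPH_CLOSE,np.ones((5,5)))
ct=max(cv2.findContours(m,0,1)[0],key=cv2.contourArea)[:,0]
P=np.array([onz(w,u,v,.043)[:2] for u,v in ct],np.float32)*1000
print(cv2.minAreaRect(P), cv2.boundingRect(ct))
```

```text
[ 0.58990417 -0.01019011  0.19111519] 8.55 [ 0.13  0.42 -0.21  1.79  0.09  0.94 -0.28]
((603.0386962890625, 5.856487274169922), (77.85469055175781, 58.6859245300293), 79.06139373779297) (257, 137, 64, 81)
```

View pics/w2.png

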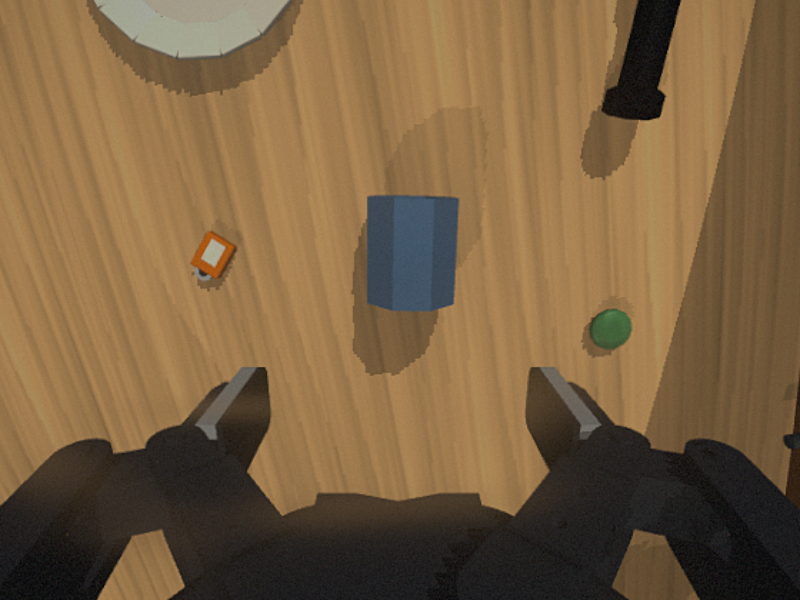

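The picture shows the cup lying on a flat, mouth towards +y (row 197), base at row 308, tag at (214,254) with its ring at (204,275), and nothing disturbed. I'll go for the second grasp, mouth side up.

Run:
```python
from h import *
w=grab("wrist"); hsv=cv2.cvtColor(w["frame"],cv2.COLOR_BGR2HSV)
m=cv2.inRange(hsv,(3,150,80),(16,255,255)); m[:120]=0; m[220:]=0; m[:,:120]=0;m[:,180:]=0; m=cv2.morphologyEx(m,cv2.MORPH_CLOSE,np.ones((9,9)))
ct=max(cv2.findContours(m,0,1)[0],key=cv2.contourArea)[:,0]
P=np.array([onz(w,u,v,.009)[:2] for u,v in ct],np.float32)*1000
print("tag",cv2.minAreaRect(P),"ring",onz(w,204*.7,275*.7,.004))
Rm,b,p=pose(-45,-10.7); g=np.array([.604,.0128,.030])-.022*b
print(g,delta(Rm,g+.1*b),delta(Rm,g))
```

```text
tag ((454.8706359863281, 24.780765533447266), (31.62656593322754, 25.018943786621094), 48.11744689941406) ring [0.44092219 0.00640545 0.004     ]
[ 0.60111171 -0.00248587  0.01444365] (array([-44.9,   8.2,  -0.8]), array([  2.55,   8.53, -10.41])) (array([-44.9,   8.2,  -0.8]), array([  1.24,   1.58, -17.48]))
```

Call:
drive_tool(steps="-7.5 1.4 0 0.5 2 0 8.5;-15 2.8 -0.2 1 4 0 8.5;-22.5 4.1 -0.4 1.5 6 0 8.5;-30 5.5 -0.5 2 8 -1 8.5;-37.4 6.8 -0.7 2.5 10 -2 8.5;-44.9 8.2 -0.8 2.6 10 -4 8.5;-44.9 8.2 -0.8 2.6 9.5 -7 8.5;-44.9 8.2 -0.8 2.6 9 -9.5 8.5")

```text
t: 9.45
tool_pos: [0.6137, 0.0703, 0.0905]
tool_rot: [1.942, 1.612, -0.812]
wrist_force: [0.4, -0.2, -0.1]
finger_gap: 0.0847
```

Run:
```python
from h import *
Rm,b,p=pose(-45,-10.7); g=np.array([.604,.0128,.030])-.022*b
print(g,delta(Rm,g+.1*b),delta(Rm,g))
```

```text
[ 0.60111171 -0.00248587  0.01444365] (array([ 0.1, -0.3,  0.1]), array([ 0.06, -0.33, -0.53])) (array([ 0.1, -0.3,  0.1]), array([-1.26, -7.28, -7.6 ]))
```

Call:
drive_tool(steps="0 -0.3 0 0 -1.3 -1.6 8.5;0 -0.3 0 -0.3 -2.8 -3.1 8.5;0 -0.3 0 -0.6 -4.3 -4.6 8.5;0 -0.3 0 -0.9 -5.8 -6.1 8.5;0 -0.3 0 -1.2 -6.8 -7.1 8.5;0 -0.3 0 -1.2 -7.2 -7.5 8.5;0 -0.3 0 -1.2 -7.2 -7.5 8.5")

```text
t: 10.15
tool_pos: [0.6013, -0.0033, 0.0149]
tool_rot: [1.944, 1.607, -0.809]
wrist_force: [-0.3, 1.0, 0.8]
finger_gap: 0.085
```

Call:
drive_tool(steps="0 0 0 0 0 0 6.8;0 0 0 0 0 0 6.4;0 0 0 0 0 0 6;0 0 0 0 0 0 5.5;0 0 0 0 0 0 5.5;0 0 0 0 0 0 5.5;0 0 0 0 0 0.5 5.5;0 0 0 0 0 1.5 5.5")

```text
t: 10.95
tool_pos: [0.6004, -0.0039, 0.0293]
tool_rot: [1.944, 1.608, -0.812]
wrist_force: [1.0, 0.5, -2.1]
finger_gap: 0.0592
```

Call:
drive_tool(steps="0 0 0 0 1 3 5.5;0 0 0 -0.5 2 6 5.5;7.4 -1.4 0 -1 4 8.5 5.5;14.7 -2.8 0 -2 6 10 5.5;22.1 -4.2 0 -3 8 11 5.5;29.5 -5.6 0 -4 10 11 5.5;36.8 -7 0 -5 12 11 5.5;44.2 -8.4 0 -6 14 11 5.5")

```text
t: 11.75
tool_pos: [0.5403, 0.1362, 0.1407]
tool_rot: [-2.418, -2.002, 0.001]
wrist_force: [-0.5, -1.5, -2.9]
finger_gap: 0.0597
```

```bash
cat > sauc.py <<'E'
from h import *
import sys
def fit(c,im,z=.016):
    hsv=cv2.cvtColor(im,cv2.COLOR_BGR2HSV); m=cv2.inRange(hsv,(0,0,100),(180,75,255)); 
    n,l,st,ce=cv2.connectedComponentsWithStats(m); 
    u=proj(c,[.494,.235,.012]); i=1+np.argmin([np.hypot(*(ce[k]-u)) if st[k][4]>800 else 1e9 for k in range(1,n)])
    ct=max(cv2.findContours((l==i).astype('u1'),0,1)[0],key=cv2.contourArea)[:,0]
    ct=cv2.convexHull(ct)[:,0]
    P=np.array([onz(c,a,b,z)[:2] for a,b in ct if 2<a<557 and 2<b<417])*1000
    A=np.c_[2*P,np.ones(len(P))]; x=np.linalg.lstsq(A,(P**2).sum(1),rcond=None)[0]
    rr=np.hypot(*(P-x[:2]).T); return x[:2].round(1),np.sqrt(x[2]+x[0]**2+x[1]**2).round(1),rr.std().round(2),st[i].tolist()
E
python3 - <<'E'
from sauc import *
for n in("side","scene"):
    c=grab(n); print(n,fit(c,cv2.imread(f"pics/{n}0.png")))
Rm,b,p=pose(45,-10.7); C=np.array([.494,.235,.049])
print(C-.022*b,delta(Rm,C-.022*b))
E
```

```text
side (array([492.5, 233. ]), np.float64(78.2), np.float64(0.52), [226, 258, 60, 48, 2281])
scene (array([493.9, 236.5]), np.float64(78.4), np.float64(0.59), [349, 225, 61, 50, 2410])
[0.49688829 0.25028587 0.03344365] (array([44.4, -8.7,  0.1]), array([ -4.2 ,  11.69, -10.66]))
```

Call:
drive_tool(steps="7.4 -1.4 0 -0.8 2 0 5.5;14.8 -2.9 0 -1.6 4 0 5.5;22.2 -4.3 0 -2.4 6 0 5.5;29.6 -5.8 0 -3.2 8 0 5.5;37 -7.2 0 -4 10 -1 5.5;44.4 -8.7 0.1 -4.3 11.7 -2.5 5.5;44.4 -8.7 0.1 -4.3 11.7 -4.5 5.5;44.4 -8.7 0.1 -4.3 11.7 -4.5 5.5")

```text
t: 12.65
tool_pos: [0.4947, 0.249, 0.0914]
tool_rot: [-1.943, -1.601, -0.797]
wrist_force: [-0.3, -0.1, -1.1]
finger_gap: 0.0595
```

Run:
```python
from sauc import *
Rm,b,p=pose(45,-10.7); C=np.array([.493,.235,.049])
print(delta(Rm,C-.022*b),r.get_state()["q"].round(2))
ims=[]
for n in("scene","side"):
    c=grab(n); u,v=proj(c,[.494,.235,.05]).astype(int); ims.append(cv2.resize(c["frame"][v-60:v+60,u-65:u+65],(390,360),interpolation=2))
cv2.imwrite("pics/p1.png",np.hstack(ims))
w=grab("wrist"); cv2.imwrite("pics/w3.png",w["frame"])
```

```text
(array([-0.2, -0.5,  0.1]), array([ 0.12,  0.13, -5.8 ])) [ 0.62  0.82 -0.95  2.15 -0.52  0.24  0.25]
```

View pics/p1.png

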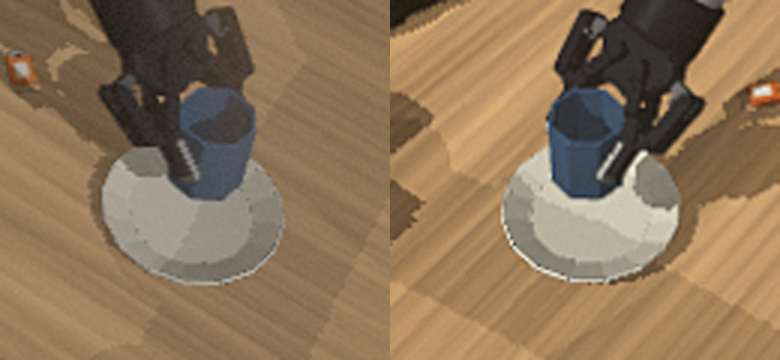

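The crops show the cup upright, mouth-up above the saucer in both views. I'll lower it.

Call:
drive_tool(steps="0 -0.5 0 0.1 0.1 -1.5 5.5;0 -0.5 0 0.1 0.1 -3 5.5;0 -0.5 0 0.1 0.1 -4.2 5.5;0 -0.5 0 0.1 0.1 -4.8 5.5;0 -0.5 0 0.1 0.1 -5.2 5.5;0 -0.5 0 0.1 0.1 -5.3 5.5;0 -0.5 0 0.1 0.1 -5.3 5.5")

```text
t: 13.5
tool_pos: [0.4985, 0.2524, 0.0441]
tool_rot: [-1.939, -1.623, -0.816]
wrist_force: [0.2, 0.0, -1.7]
finger_gap: 0.0592
```

Run:
```python
from sauc import *
Rm,b,p=pose(45,-10.7); C=np.array([.493,.235,.049])
print(delta(Rm,C-.022*b),r.get_state()["q"].round(2),R.from_rotvec(r.get_state()["tool_rot"]).as_matrix().round(3)[:,2])
```

```text
(array([ 0.2,  0.8, -0.2]), array([-0.26, -0.21, -1.07])) [ 0.58  0.92 -0.9   2.14 -0.65  0.15  0.46] [ 0.138  0.693 -0.707]
```

Joint 6 is at its lower limit (0.15), so the tool stops short. The cup's heading on the saucer is free, so I'll raise it and turn tool and cup about the vertical.

Run:
```python
from sauc import *
for th in(15,30):
  Rm,b,p=pose(45,-10.7+th); C=np.array([.493,.235,.075]); print(delta(Rm,C-.022*b))
```

```text
(array([ 0.1,  0.8, 14.8]), array([-0.67, -0.19,  1.53]))
(array([-0. ,  0.8, 29.8]), array([-1.06, -0.27,  1.53]))
```

Call:
drive_tool(steps="0 0 0 -0.2 0 0.8 5.5;0 0.4 0 -0.3 -0.2 1.5 5.5;0 0.8 7.5 -0.5 -0.2 1.5 5.5;0 0.8 15 -0.7 -0.2 1.5 5.5;0 0.8 22.5 -0.9 -0.3 1.5 5.5;0 0.8 29.8 -1.1 -0.3 1.5 5.5;0 0.8 29.8 -1.1 -0.3 1.5 5.5")

```text
t: 14.2
tool_pos: [0.4901, 0.2501, 0.0604]
tool_rot: [-1.409, -1.992, -0.587]
wrist_force: [0.1, -0.9, -1.3]
finger_gap: 0.0592
```

Run:
```python
from sauc import *
Rm,b,p=pose(45,19.3); C=np.array([.493,.235,.049])
print(delta(Rm,C-.022*b),r.get_state()["q"].round(3))
```

```text
(array([-0. ,  0.2, -0.1]), array([-0.22, -0.04, -2.69])) [ 0.402  0.868 -0.707  1.901 -0.385  0.715  0.509]
```

Call:
drive_tool(steps="0 0.2 0 -0.2 0 -0.8 5.5;0 0.2 0 -0.2 0 -1.5 5.5;0 0.2 0 -0.2 0 -2 5.5;0 0.2 0 -0.2 0 -2.3 5.5;0 0.2 0 -0.2 0 -2.3 5.5")

```text
t: 14.7
tool_pos: [0.4875, 0.2498, 0.0368]
tool_rot: [-1.41, -1.988, -0.583]
wrist_force: [0.1, -0.4, -2.4]
finger_gap: 0.0593
```

Run:
```python
from sauc import *
Rm,b,p=pose(45,19.3); C=np.array([.493,.235,.049])
print(delta(Rm,C-.022*b),r.get_state()["q"].round(3))
ims=[]
for n in("scene","side"):
    c=grab(n); print(fit(c,c["frame"])); u,v=proj(c,[.493,.235,.03]).astype(int); ims.append(cv2.resize(c["frame"][v-45:v+45,u-48:u+48],(384,360),interpolation=2))
cv2.imwrite("pics/p2.png",np.hstack(ims))
```

```text
(array([-0. , -0.1, -0. ]), array([ 0.03, -0.01, -0.33])) [ 0.395  0.91  -0.695  1.902 -0.377  0.685  0.527]
(array([494.3, 236.6]), np.float64(78.2), np.float64(0.57), [349, 230, 61, 45, 1271])
(array([492.2, 233.6]), np.float64(77.9), np.float64(0.74), [226, 261, 60, 45, 1352])
```

View pics/p2.png

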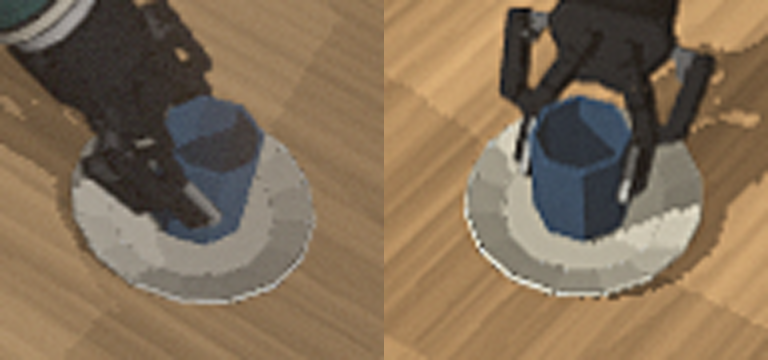

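Both views show the cup just above the well and centred (side: cup base x≈583, saucer ≈584). I'll finish the descent in small steps.

Call:
drive_tool(steps="0 0 0 0 0 -0.1 5.5;0 0 0 0 0 -0.2 5.5;0 0 0 0 0 -0.2 5.5")

```text
t: 15.1
tool_pos: [0.488, 0.25, 0.0353]
tool_rot: [-1.409, -1.989, -0.584]
wrist_force: [1.0, 0.2, -1.7]
finger_gap: 0.0591
```

Call:
drive_tool(steps="0 0 0 0 0 -0.1 5.5;0 0 0 0 0 -0.1 5.5")

```text
t: 15.3
tool_pos: [0.488, 0.25, 0.0342]
tool_rot: [-1.41, -1.989, -0.584]
wrist_force: [0.1, -0.3, -1.8]
finger_gap: 0.059
```

Call:
drive_tool(steps="0 0 0 0 0 -0.1 5.5;0 0 0 0 0 -0.1 5.5")

```text
t: 15.5
tool_pos: [0.4879, 0.25, 0.0331]
tool_rot: [-1.409, -1.989, -0.584]
wrist_force: [-1.0, 0.5, -1.7]
finger_gap: 0.0595
```

Call:
drive_tool(steps="0 0 0 0 0 -0.1 5.5;0 0 0 0 0 -0.1 5.5")

```text
t: 15.7
tool_pos: [0.488, 0.2501, 0.0326]
tool_rot: [-1.409, -1.988, -0.584]
wrist_force: [-0.5, -2.8, 4.1]
finger_gap: 0.0591
```

Call:
drive_tool(steps="0 0 0 0 0 -0.1 5.5;0 0 0 0 0 -0.1 5.5")

```text
t: 15.9
tool_pos: [0.488, 0.2501, 0.0326]
tool_rot: [-1.408, -1.988, -0.584]
wrist_force: [-1.1, -3.8, 8.0]
finger_gap: 0.0592
```

Call:
drive_tool(steps="0 0 0 0 0 0 6.1;0 0 0 0 0 0 6.6;0 0 0 0 0 0 7.2;0 0 0 0 0 0 8;0 0 0 0 0 0 8.5;0 0 0 0 0 0 8.5;0 0 0 0.4 -1.1 1.2 8.5;0 0 0 0.8 -2.3 2.4 8.5")

```text
t: 16.7
tool_pos: [0.4954, 0.2274, 0.0567]
tool_rot: [-1.406, -1.987, -0.583]
wrist_force: [0.4, -0.0, 1.0]
finger_gap: 0.0849
```

Call:
drive_tool(steps="0 0 0 0.6 -1.7 1.8 8.5;0 0 0 1.5 -4.3 4.5 8.5;0 0 0 2.3 -6.7 7 8.5;0 0 0 2 -8 10 8.5;-8 -2.8 0 1 -9.5 13 8.5;-16 -5.6 0 0 -11 15 8.5;-24 -8.4 0 -1 -12.5 16 8.5;-32 -11.2 0 -2 -14 16 8.5")

```text
t: 17.5
tool_pos: [0.4765, 0.0868, 0.2193]
tool_rot: [-1.726, -2.435, -0.167]
wrist_force: [0.7, 0.6, -0.5]
finger_gap: 0.0849
```

Run:
```python
from sauc import *
s=r.get_state(); print(s["t"],s["tool_pos"],s["q"].round(2))
for y in(-42,48,138): print(y,delta(pose(0,y)[0],[.4548-.0,.0248,.2]))
```

```text
17.5 [0.47645224 0.08682748 0.219312  ] [ 0.37  0.29 -0.59  1.96 -0.03  0.96  0.16]
-42 (array([-11.1,   2.4, -61.2]), array([-2.17, -6.2 , -1.93]))
48 (array([-9.2, -5.9, 28.6]), array([-2.17, -6.2 , -1.93]))
138 (array([ -2.7, -12.7, 118.2]), array([-2.17, -6.2 , -1.93]))
```

Cup released. Next the tag: jaws across its 24 mm width (jaw heading -42°).

Call:
drive_tool(steps="-1.5 0.3 -7.7 -0.3 -0.8 0 8.5;-3 0.6 -15.3 -0.6 -1.6 0 8.5;-4.3 0.9 -23 -0.9 -2.4 0 8.5;-5.6 1.2 -30.6 -1.2 -3.2 0 8.5;-7 1.5 -38.3 -1.5 -4 0 8.5;-8.4 1.8 -46 -1.8 -4.8 0 8.5;-9.8 2.1 -53.6 -2 -5.6 -1 8.5;-11.1 2.4 -61.2 -2.2 -6.2 -2 8.5")

```text
t: 18.3
tool_pos: [0.4542, 0.0245, 0.1994]
tool_rot: [2.873, 1.269, 0.0]
wrist_force: [-0.0, -0.5, 0.3]
finger_gap: 0.0849
```

Run:
```python
from sauc import *
s=r.get_state(); print(s["t"],s["tool_pos"],s["q"].round(2))
w=grab("wrist"); im=w["frame"]; hsv=cv2.cvtColor(im,cv2.COLOR_BGR2HSV)
m=cv2.inRange(hsv,(3,150,80),(16,255,255)); m=cv2.morphologyEx(m,cv2.MORPH_CLOSE,np.ones((9,9)))
c0=proj(w,[.4549,.0248,.009]);print(c0)
for ct in cv2.findContours(m,0,1)[0]:
  if 200<cv2.contourArea(ct)<4000: print(ct.mean((0,1)),cv2.minAreaRect(np.array([onz(w,u,v,.009)[:2] for u,v in ct[:,0]],np.float32)*1000))
print(delta(pose(0,-42)[0],[.4549,.0248,.004]))
ims=[im[:,:]]
sd=grab("side"); print("saucer",fit(sd,sd["frame"])); u,v=proj(sd,[.493,.235,.03]).astype(int)
sc=grab("scene"); print(fit(sc,sc["frame"])); u2,v2=proj(sc,[.493,.235,.03]).astype(int)
a=np.vstack([cv2.resize(g["frame"][y-50:y+50,x-60:x+60],(360,300),interpolation=2) for g,x,y in((sd,u,v),(sc,u2,v2))])
cv2.imwrite("pics/t1.png",np.hstack([cv2.resize(im,(440,330)),a[:330] ,]) if 0 else np.hstack([cv2.copyMakeBorder(cv2.resize(im,(440,330)),0,270,0,0,0),a]))
```

```text
18.3 [0.45423429 0.02454463 0.19937853] [ 0.21  0.21 -0.37  2.07  0.1   0.88 -0.96]
[277.73906084 185.85511201]
[277.5 186. ] ((454.4767761230469, 24.739858627319336), (29.417339324951172, 23.57958984375), 47.67466735839844)
(array([ 0.1, -0.2,  0.6]), array([  0.2 ,   0.06, -19.37]))
saucer (array([492.8, 232.9]), np.float64(78.3), np.float64(0.65), [226, 257, 60, 49, 1531])
(array([493.1, 236.2]), np.float64(78.8), np.float64(1.64), [349, 224, 61, 51, 1664])
```

View pics/t1.png

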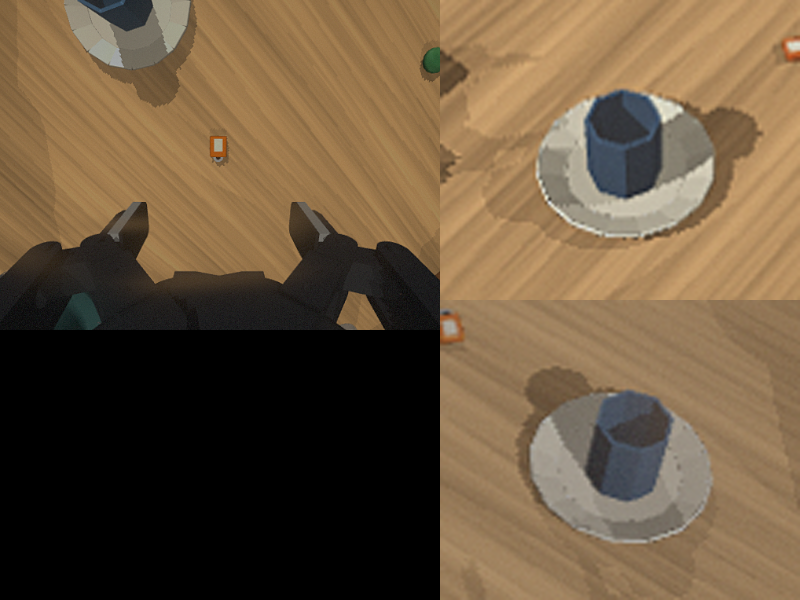

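Both fixed cameras show the cup mouth-up in the middle of the saucer, free of the hand, with the saucer unmoved. The tag is at (218,148) between the fingers, square to the jaws. Descending on it.

Call:
drive_tool(steps="0 0 0.6 0.1 0 -4.5 8.5;0 0 0.6 0.1 0 -9 8.5;0 0 0.6 0.1 0 -13 7.5;0 0 0.6 0.1 0 -16 6.5;0 0 0.6 0.1 0 -18 5.5;0 0 0.6 0.1 0 -19.2 5;0 0 0.6 0.1 0 -19.5 5;0 0 0.6 0.1 0 -19.5 5")

```text
t: 19.25
tool_pos: [0.4554, 0.0254, 0.0044]
tool_rot: [-2.86, -1.298, 0.001]
wrist_force: [-0.0, 0.1, -0.1]
finger_gap: 0.0498
```

Call:
drive_tool(steps="0 0 0 0 0 -0.1 4;0 0 0 0 0 -0.1 3;0 0 0 0 0 -0.1 2;0 0 0 0 0 -0.1 2;0 0 0 0 0 -0.1 2;0 0 0 0 0 -0.1 2;0 0 0 0 0 -0.1 2")

```text
t: 19.95
tool_pos: [0.4561, 0.0255, 0.0045]
tool_rot: [2.861, 1.299, 0.002]
wrist_force: [-0.6, -1.1, 8.3]
finger_gap: 0.0221
```

Call:
drive_tool(steps="0 0 0 0 0 1 2;0 0 0 0 0 3 2;0 0 0 0 0 6 2;0 0 0 0 0 10 2;0 0 0 0 0 13 2;0 0 0 0 0 15 2;0 0 0 0 0 15 2")

```text
t: 20.65
tool_pos: [0.4581, 0.0255, 0.1581]
tool_rot: [2.858, 1.297, 0.012]
wrist_force: [-0.5, -0.3, -0.0]
finger_gap: 0.0217
```

Run:
```python
from sauc import *
s=r.get_state(); print(s["t"],s["tool_pos"],s["finger_gap"],s["wrist_force"],s["q"].round(2))
w=grab("wrist"); im=w["frame"]; hsv=cv2.cvtColor(im,cv2.COLOR_BGR2HSV)
m=cv2.inRange(hsv,(3,150,60),(16,255,255))
print([ (cv2.contourArea(c),c.mean((0,1)).round()) for c in cv2.findContours(m,0,1)[0] if cv2.contourArea(c)>60])
cv2.imwrite("pics/h1.png",im[150:])
# cup centre from rim: dark/blue mask in side+scene
for n in("side","scene"):
  c=grab(n); h=cv2.cvtColor(c["frame"],cv2.COLOR_BGR2HSV); m=cv2.inRange(h,(95,60,20),(135,255,255)); u=proj(c,[.493,.235,.043]); 
  k,l,st,ce=cv2.connectedComponentsWithStats(m); i=1+np.argmin([np.hypot(*(ce[j]-u)) if st[j][4]>100 else 1e9 for j in range(1,k)])
  x0,y0,ww,hh,_=st[i]; print(n,u,st[i],x0+ww/2,y0+hh/2, onz(c,x0+ww/2,y0+hh/2,.043))
print(delta(R.from_rotvec(s["tool_rot"]),[.493,.235,.19]))
```

```text
20.65 [0.45812246 0.0255378  0.15812981] 0.021743166141303345 [-0.47317616 -0.31588427 -0.04115874] [ 0.21  0.28 -0.38  2.11  0.15  0.77 -0.99]
[(2430.0, array([278., 265.]))]
side [254.69266428 274.63471355] [242 257  25  36 371] 254.5 275.0 [0.49264042 0.23621195 0.043     ]
scene [380.07875153 241.78455493] [162  88  10  19 119] 167.0 97.5 [ 0.42911102 -0.61572213  0.043     ]
(array([-0. , -0.4, -0. ]), array([ 3.75, 20.98,  3.56]))
```

View pics/h1.png

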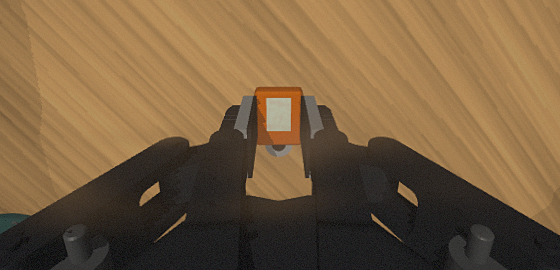

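The crop shows the tag held level at the fingertips, ring towards the wrist, with a firm grip. Carrying it over the cup.

Call:
drive_tool(steps="0 0 0 0.6 3.5 1 2;0 0 0 1.3 7 1 2;0 0 0 1.9 10.5 1 2;0 0 0 2.6 14 1 2;0 0 0 3.2 17.5 0 2;0 0 0 3.9 21 -1 2;0 0 0 3.9 21.3 -2.5 2;0 0 0 3.9 21.3 -3 2")

```text
t: 21.6
tool_pos: [0.4924, 0.2384, 0.1213]
tool_rot: [-2.859, -1.302, 0.008]
wrist_force: [-0.2, -0.1, -1.1]
finger_gap: 0.0214
```

Run:
```python
from sauc import *
s=r.get_state(); print(delta(pose(0,-42)[0],[.497,.239,.084]),s["q"].round(2))
```

```text
(array([ 0.1, -0.3, -1. ]), array([ 0.46,  0.06, -3.73])) [-0.19  0.48 -0.41  1.92  0.26  0.8  -1.45]
```

Call:
drive_tool(steps="0 -0.3 -1 0.3 0 -1 2;0 -0.3 -1 0.5 0.1 -2 2;0 -0.3 -1 0.5 0.1 -3 2;0 -0.3 -1 0.5 0.1 -3.5 2;0 -0.3 -1 0.5 0.1 -3.7 2;0 -0.3 -1 0.5 0.1 -3.7 2")

```text
t: 22.2
tool_pos: [0.4974, 0.2392, 0.0843]
tool_rot: [2.869, 1.276, -0.0]
wrist_force: [0.0, -0.4, -1.2]
finger_gap: 0.0218
```

Run:
```python
from sauc import *
s=r.get_state(); print(delta(pose(0,-42)[0],[.497,.239,.084]),s["wrist_force"],s["tool_pos"])
```

```text
(array([0.1, 0. , 0. ]), array([-0.04, -0.02, -0.03])) [ 0.01292502 -0.44983791 -1.22187318] [0.49743377 0.23924709 0.08431352]
```

Call:
drive_tool(steps="0 0 0 0 0 0 2.8;0 0 0 0 0 0 3.6;0 0 0 0 0 0 4.5;0 0 0 0 0 0 4.5;0 0 0 0 0 0 4.5;0 0 0 0 0 1 4.5;0 0 0 0 0 3.5 4.5;0 0 0 0 0 7 4.5")

```text
t: 23.0
tool_pos: [0.4963, 0.2388, 0.1542]
tool_rot: [2.869, 1.277, -0.006]
wrist_force: [0.8, 0.1, 0.3]
finger_gap: 0.0448
```

Call:
drive_tool(steps="0 0 0 0 -3 3 4.5;0 0 0 0 -7 4 4.5;0 0 0 0 -11 4 4.5;0 0 0 0 -14 4 4.5;0 0 0 0 -14 4 4.5;0 0 0 0 -14 4 4.5")

```text
t: 23.6
tool_pos: [0.4965, 0.0985, 0.195]
tool_rot: [2.87, 1.275, -0.004]
wrist_force: [0.2, 0.3, 0.1]
finger_gap: 0.0449
```

Run:
```python
from sauc import *
s=r.get_state(); print(s["t"],s["tool_pos"],s["wrist_force"])
ims=[]
for n in("side","scene"):
    c=grab(n); print(fit(c,c["frame"])); x,y=proj(c,[.493,.235,.03]).astype(int); ims.append(cv2.resize(c["frame"][y-45:y+55,x-60:x+60],(360,300),interpolation=2))
w=grab("wrist")["frame"]
cv2.imwrite("pics/f.png",np.hstack([cv2.copyMakeBorder(cv2.resize(w,(440,330)),0,270,0,0,0),np.vstack(ims)]))
```

```text
23.6 [0.49654116 0.09854859 0.19502938] [0.15570706 0.25311272 0.10087522]
(array([492.7, 232.9]), np.float64(78.2), np.float64(0.55), [226, 257, 60, 49, 1521])
(array([492.8, 236.3]), np.float64(78.9), np.float64(1.65), [349, 224, 61, 51, 1702])
```

View pics/f.png

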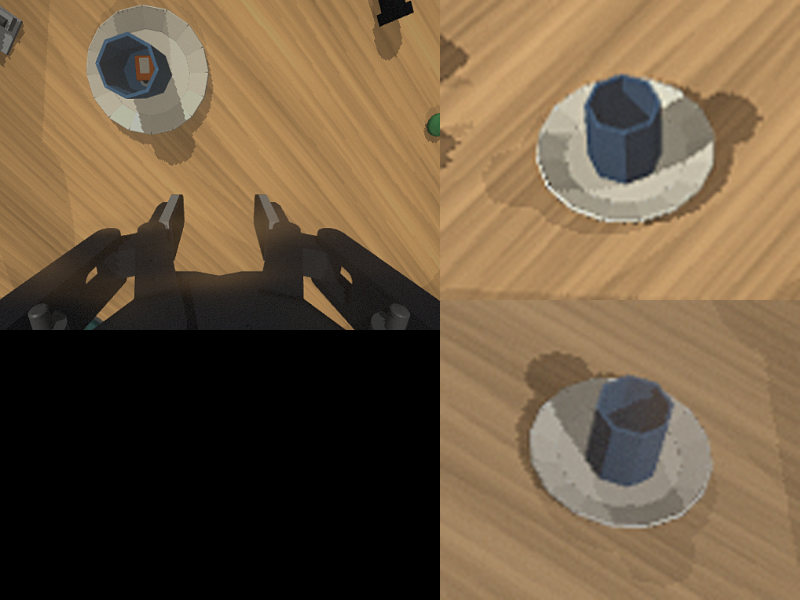

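The wrist view shows the tag lying flat inside the cup at (144,68). The cup stands mouth-up in the saucer's well, and the hand is clear. Handing in.

```bash
python3 -c "
from h import *
print(r.close_job())"
```

```text
the job is handed in; nothing more can be done
None
```

The job is done and handed in, with the clock at about 24 s of the 67 s allowed. I turned the cup over in two quarter turns, resting it on its side in between. It was set mouth-up on the saucer and released, then the tag was dropped in from rim height.

**Last checks:** The final wrist picture shows the tag flat inside the cup and the hand well clear. Both fixed cameras show the cup upright in the saucer's well, measured within 2–3 mm of its centre. The saucer fits moved about 1 mm at most from the first measurement, and the contact forces I read stayed under about 9 N.

**What disagreed or went wrong:**
- The two fixed cameras put the saucer's centre about 3.5 mm apart in y, so I aimed for the mean.
- On the first try at setting the cup down, joint 6 came to its lower limit (read as 0.15). I raised the cup, turned it 30° about the vertical and placed it from there.
- My colour-mask check of the cup's position failed in the scene camera, which picked up a different blue patch. That position therefore rests on the side camera, the arm's own pose and the pictures.
- I did not measure the bystanders again at the end. Those that show in the later pictures looked undisturbed.

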